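Zero the angle gauge under the clamp and hold it flush on the tilted fixture

TASK

Zero the yellow angle gauge where it stands on the steel reference plate: swing the red-handled toggle clamp over centre so that its rubber pad comes down on the gauge, then swing the clamp fully back open with the gauge still in place. Then pick the gauge up and hold it flush, with a light push, on the middle of the sloped aluminium face of the blue tilting fixture, its length running up the slope. Finish still gripping it there, pressed on with more than its own weight; do not shift the fixture's tilt, press hard or disturb the other things on the bench.

Things in the scene. Friction and masses are not known exactly. Their poses are not given: they have to be found in the camera images.
- gauge: yellow digital angle gauge, a block 90 (x, length) x 28 (y) x 50 (z, height) mm with a steel base, about 0.15 kg; origin at the centre of its underside, z up out of its top. It stands loose on the reference plate, its length along the plate's x axis within 0.06 rad. Grip it across its 28 mm thickness.
- station: fixed steel reference plate, 12 mm thick, top at z = 12 mm, 80 mm wide (y) and reaching from x = -70 to x = 130 mm, with the toggle clamp at its far (+x) end; origin under the gauge's nominal place, z up. The clamp's hinge pin runs along y through (85, 0, 85) mm of this frame, between two red cheeks 38 mm wide overall, with top at z = 96 mm.
- clamp (a joint): toggle clamp hinge, rad: 0 = closed, arm level, pad resting on the gauge; it grows to 1.7 = fully open, arm standing upright and leaning 0.13 rad away from the gauge. It starts fully open. It is over-centre: beyond about 0.75 it falls open by its own weight, below that it falls closed and presses the gauge with 1 to 2 N; a push of 2 to 5 N sideways swings it.
- clamp_pad (a point): centre of the rubber pad's pressing face (16 mm across). The clamp's arm is a steel bar 16 mm wide and 14 mm thick reaching 62 mm from the pin; the pad is 55 mm along the arm and stands 23 mm out from the arm's centre line, towards the gauge (closed: it faces down on the gauge's top, 30 mm to the +x side of the plate's origin; open: it faces the station's -x).
- clamp_knob (a point): centre of the red ball (28 mm across) at the end of the clamp's red handle (16 mm thick), 80 mm from the pin. Arm and handle are one rigid L with 110 degrees between them: closed, the handle stands up, leaning 0.35 rad to the station's +x, ball 160 mm above the bench; open, the handle points to +x and slightly down.
- tilt_base: fixed blue foot of the tilting fixture, 150 (x) x 110 (y) mm, with two blue cheeks (outer faces 100 mm apart, top at z = 74 mm) and a black knob on its +y side; origin at the centre of its underside. Its tilt axis runs along its y axis at z = 68 mm. The sloped face plate rides on springs: pushed along its normal it gives straight, without tilting, from about 2 N on, 2.5 N per mm, and hits its stop after 6 mm, at about 17 N; so a push of 1 to 4 mm is right.
- face (a point): middle of the upper, sloped face of the fixture's aluminium plate, 130 (x) x 72 (y) x 10 mm; x runs up the slope, y is level, z is the outward normal of the face. The slope is between 0.2 and 0.52 rad, the low end towards the robot side, and differs each time; the slope is held by a stiff hinge (slips only above 3 N m).
- carrier_far (a point): middle of the far edge of the dark steel carrier (6 mm thick) under the sprung plate: 65 mm up the slope from the face's middle and 21 mm below the face; same axes; it must not shift
- wrench: loose steel wrench, 160 mm, lying on the bench; leave alone
- lockring: loose steel ring, 48 mm across, 10 mm high, on the bench; leave alone
- driver: loose screwdriver with a red handle, 180 mm; leave alone
- spray: loose spray can, 56 mm across, 170 mm high; leave alone
- oil: loose oil bottle, 48 mm across, 130 mm high; leave alone
- grease: loose grease jar with a blue cap, 70 mm across, 60 mm high; leave alone
- partsbin: loose open red bin, 140 x 100 x 60 mm; leave alone
Things that resemble listed ones, but are neither listed nor needed, are in the scene too. Leave any brown look-alike of the tilt_base alone. Leave any green or purple look-alike of the station alone.

How it is judged (in metres and radians):
On the way, in this order (a step that is already met when the one before it is completed fails the run):
1. the clamp is over centre and closed, its pad pressing the gauge flat on the reference plate (value of joint clamp below 0.12 rad and contact force between clamp and gauge above 0.5 N and angle between gauge's own z axis and vertical below 0.05 rad and horizontal distance between gauge and station below 0.02 m), for 0.3 s.
2. the clamp is swung fully back open with the gauge still in place on the plate (value of joint clamp above 1.5 rad and angle between gauge's own z axis and vertical below 0.05 rad and horizontal distance between gauge and station below 0.025 m and contact force between gauge and station above 0.3 N), for 0.2 s.
At the end, for the whole second after the job is handed in: The gauge is still gripped (over 3 N) and at rest, its base flush on the sloped face (within 0.04 rad and 3 mm), its length up the slope within 0.15 rad, its base centre within 15 mm of the middle of the face, pressed on it with 2.2 to 30 N; the clamp stays open (over 1.5 rad) (angle between the z axis of gauge and the z axis of face, either way round below 0.04 rad and angle between the x axis of gauge and the x axis of face, either way round below 0.15 rad and distance between gauge and face below 0.015 m and z of gauge in the frame of face below 0.003 m and contact force between gauge and tilt_base between 2.2 and 30 N and contact force between the fingers and gauge above 3 N and linear speed of gauge below 0.02 m/s and value of joint clamp above 1.5 rad); the arm keeps its last pose, push and grip.
It fails at once if the tilt of the fixture was shifted (far edge of its carrier moved over 5 mm) (distance of carrier_far from where it was at the start of the episode above 0.005 m).
It fails at once if the gauge was pressed hard (over 45 N) on the face (contact force between gauge and tilt_base above 45 N).
It fails at once if another thing on the bench was moved by over 20 mm (distance of any of wrench, lockring, driver, spray, oil, grease, partsbin from where it was at the start of the episode above 0.02 m).
It also fails if it takes over 51 s, if anything falls off the work surface, if the arm or the gripper's body presses on something with over 40 N, if the wrist force passes 120 N, or if a joint passes its speed limit or range.

ROBOT

A 6-joint arm with a two-finger parallel gripper is mounted at the origin on the work surface. World frame = base frame: x ahead of the robot, y to its left, z up, the work surface at z = 0. Lengths are in mm, angles in rad, forces in N, time in s.
With the tool pointing down it reaches from about 350 to 975 mm from the base axis. Payload 7.1 kg.
Tool frame: the origin (TCP) lies midway between the tips of the shut fingers; the grasp point (between the pads) lies pinch_z behind it (pinch_z is the distance from the TCP to the grasp point, in mm); z points along the fingers, y is the line along which they close (so a half turn about z gives the same grasp; the last joint's range is limited). The gripper opens to 88 mm and grips with 3 to 60 N. Pads are 20 mm wide; open, the fingers measure 115 mm over their backs; the gripper's body (75 mm by 178 mm) begins 61 mm behind the grasp point.
Start: joints at [-1.289, 0.423, 1.63, -0, 1.089, -0.019], TCP at [185.196, -596.915, 222.675] pointing down, gripper open.
Joint ranges: [-3, 3], [-0.9, 2.11], [0.09, 2.58], [-1.31, 4.45], [0.11, 2.69], [-2.54, 2.54]. Speed limits (rad/s): [2.39, 2.39, 3.01, 3.14, 3.14, 3.14].

INTERFACE

Orientations are given as a rotation vector (axis times angle).
In Python, from workcell import get_obs, get_image, close_job, pinch_z gives the robot as it stands.
- The arm moves only by the tool jog_arm, never from a script. Its argument "commands" is a list of rows, each a list of 3 entries, a list of its own where there are three numbers: the gripper command: -1 is shut, 1 is fully open, values between are in proportion, then the shift along the tool's x, y, z as a fraction of full scale, then the turn, a rotation vector about the tool's x, y, z as a fraction of full scale. In form: [[gripper, [tx, ty, tz], [rx, ry, rz]], ...]. A call has 1 to 10 rows; each row shifts and turns the commanded pose from where the row before left it, along the tool's axes as they then stand; what a row does not reach is not made up. Full scale, the value 1, is 0.1 m for a shift and 45 degrees for a turn. A row lasts 1/10 s, in which the tool goes at most 50 mm and 8.59 degrees, less where a joint would pass 70% of its speed; a pose out of reach is approached as far as the arm can. A call with a number of a shift or a turn outside -1 to 1 is refused whole. A call with a gripper value outside its range is refused whole. The fingers move at their own pace and stop on an object; the grip force is fixed at half the most. Time passes only in rows, so rows that do not move let the fingers close. It gives the time, the measured TCP pose, the force, the opening and the grip force at its end, in the units of the state.
- get_obs(): the state, without advancing time (a new reading comes with each control period).
- get_image(name): name is "scene" or "top"; returns a dict with "image" (480x640x3 uint8, blue, green, red), "z_map" (480x640 float32, mm along the optical axis (not along the pixel's ray), 0 where there is no reading), "intrinsics" (3x3 intrinsics, pixels), "k1" (the pictures are not rectified: a ray, as slopes to the right and down, at radius r is drawn at 1 + k1 r^2 times it, then the intrinsics apply), "eye" and "orientation" of the camera in the world. Camera axes: x right, y down, z forward; pixel columns grow to the right and rows downward; lengths in mm; the calibration is good to about 2 mm. A picture is of the moment at which its call begins.
- close_job(): hands the job in; it is judged then, once.
The state is a dict: "t": time; "qpos": joint angles; "qvel": joint speeds; "joint_torque": joint torques, N m; "ee_pos": TCP position; "orientation": TCP orientation; "ft_force": force on the tool from outside, world axes, zero at the start; "moment": the same for the moment, N m; "width": finger opening in mm; "grasp_force": force on a finger pad.
Only numpy, scipy, OpenCV 4.12 (cv2) and the standard library are available. Lean on these libraries where they do the work, as an engineer would, in place of code of your own. Each camera call takes 0.05 s, during which the arm holds its last target. There are 200 camera calls.

## Working session

There is one attempt and no reset: what is moved stays moved. The work goes in short steps, Python scripts to look and compute and a tool call to move; the robot and the scene stay as the last step left them, time stands still between calls to the robot, and variables do not carry over. Pictures are saved under pics/ and viewed, at most 10 in all, crops included, and the job is handed in when it is done.

Besides the shell and the picture viewer there is one more tool, called after ">>>" as name(argument=value, ...) on one line, values as JSON. jog_arm: Moves the arm, as the interface text tells. Its arguments: {"type":"object","properties":{"commands":{"type":"array","items":{"type":"array"}}},"required":["commands"]}

```bash
mkdir -p pics && cat > h.py <<'E'
import numpy as np, cv2
from scipy.spatial.transform import Rotation as R
from workcell import *
def rot(o):
    o=np.array(o,float)
    return R.from_rotvec(o).as_matrix() if o.size==3 else o.reshape(3,3)
def cloud(d):
    K=np.array(d["intrinsics"],float).reshape(3,3);k1=d["k1"]
    u,v=np.meshgrid(np.arange(640.),np.arange(480.))
    x=cv2.undistortPoints(np.stack([u,v],-1).reshape(-1,1,2),K,np.array([k1,0,0,0.])).reshape(480,640,2)
    z=d["z_map"].astype(float)
    P=np.dstack([x*z[...,None],z])
    W=P@rot(d["orientation"]).T+np.array(d["eye"])
    W[z<=0]=np.nan
    return W
E
python3 - <<'E'
from h import *
import pickle
o=get_obs(); print({k:np.round(v,3) for k,v in o.items()}, pinch_z)
for n in("scene","top"):
    d=get_image(n); pickle.dump(d,open(n+".pkl","wb")); cv2.imwrite(f"pics/{n}0.png",d["image"])
    print(n,d["intrinsics"],d["k1"],d["eye"],d["orientation"])
E
```

```text
{'t': np.float64(0.0), 'qpos': array([-1.289,  0.424,  1.631, -0.   ,  1.089, -0.019]), 'qvel': array([-0.001,  0.002,  0.001, -0.001, -0.001,  0.   ]), 'joint_torque': array([-0.0000e+00, -5.4463e+01, -2.7366e+01,  6.4000e-02,  2.3000e-02,
       -0.0000e+00]), 'ee_pos': array([ 185.026, -596.401,  221.917]), 'orientation': array([-3.105, -0.47 ,  0.   ]), 'ft_force': array([-0.635,  0.151, -1.073]), 'moment': array([-0.007, -0.013, -0.007]), 'grasp_force': np.float64(0.0), 'width': np.float64(87.657)} 18.700000000000003
scene [[592.24417054   0.         312.08199714]
 [  0.         592.24417054 233.09853464]
 [  0.           0.           1.        ]] 0.006704572036294076 [1452.90897141 -534.34572981 1342.18190737] [-2.14652717 -1.29067791  0.49598251]
top [[537.38872107   0.         317.63008723]
 [  0.         537.38872107 251.20756961]
 [  0.           0.           1.        ]] -0.10583471114915426 [ 430.83018237  -73.79054352 1521.29712019] [-2.20123107  2.20705892 -0.0745696 ]
```

View pics/top0.png

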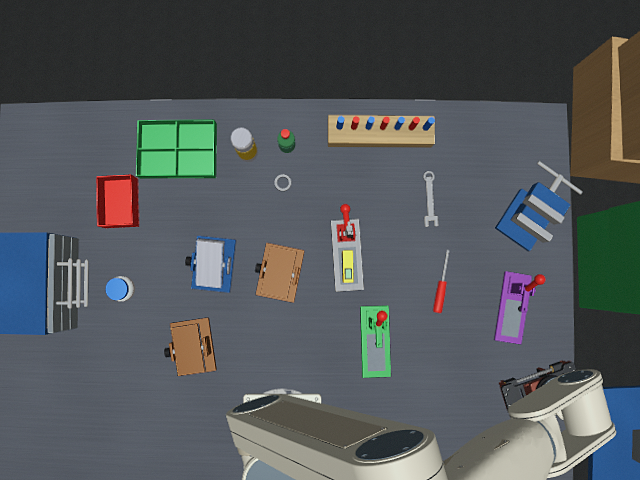

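View pics/scene0.png

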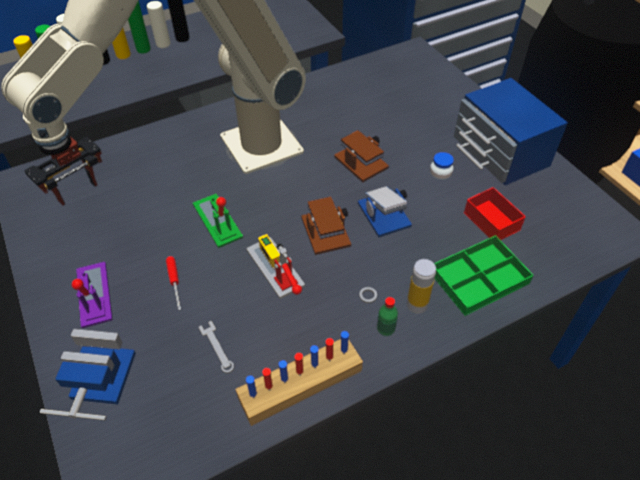

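The top view shows the grey station at (347,255), with the yellow gauge at (348,267) and the red knob at (346,210). The blue fixture is at (211,264), with its aluminium face at (209,263). In the scene view, the gauge is at (270,248) and the face at (386,200). Next I'll measure them.

```bash
cat >> h.py <<'E'
def rect(W,m,name):
    P=W[m]; P=P[np.isfinite(P).all(1)]
    c,s,a=cv2.minAreaRect(P[:,:2].astype(np.float32))
    print(name,len(P),"c",np.round(c,1),"size",np.round(s,1),"ang",round(a,1),"zmed",np.round(np.percentile(P[:,2],[5,50,95]),1))
    return P
def plane(P):
    for _ in range(5):
        c=P.mean(0);n=np.linalg.svd(P-c,full_matrices=False)[2][2];n*=np.sign(n[2])
        P=P[np.abs((P-c)@n)<3]
    return c,n,P
E
python3 - <<'E'
from h import *
import pickle
for n in("top","scene"):
    d=pickle.load(open(n+".pkl","rb"));W=cloud(d);hsv=cv2.cvtColor(d["image"],cv2.COLOR_BGR2HSV)
    H,S,V=[hsv[...,i].astype(int) for i in range(3)]
    X,Y,Z=[W[...,i] for i in range(3)]
    print("==",n, "bench z",np.nanmedian(Z[300:320,300:330]))
    if n=="top": st=(slice(195,300),slice(325,370)); fx=(slice(225,300),slice(180,245))
    else: st=(slice(225,300),slice(240,308)); fx=(slice(175,240),slice(350,415))
    def box(s):
        m=np.zeros((480,640),bool);m[s]=1;return m
    rect(W,box(st)&(H>20)&(H<35)&(S>120)&(Z>45),"gauge")
    rect(W,box(st)&(S<40)&(V>110)&(Z<25)&(Z>5),"plate")
    P=rect(W,box(st)&((H<8)|(H>172))&(S>150),"red")
    rect(W,box(fx)&(H>95)&(H<125)&(S>100)&(Z<25),"foot")
    P=rect(W,box(fx)&(S<45)&(V>110)&(Z>40),"face")
    c,nn,P=plane(P);print("plane",c,nn,"tilt",np.arccos(nn[2]),"az",np.arctan2(nn[1],nn[0]),len(P))
    c2,s2,a2=cv2.minAreaRect(P[:,:2].astype(np.float32));print(c2,s2,a2)
    rgb=d["image"]; 
    s=st; crop=cv2.resize(rgb[s],None,fx=5 if n=="top" else 7,fy=5 if n=="top" else 7,interpolation=cv2.INTER_CUBIC)
    f=cv2.resize(rgb[fx],None,fx=5,fy=5,interpolation=cv2.INTER_CUBIC)
    h=max(crop.shape[0],f.shape[0]);pad=lambda i:cv2.copyMakeBorder(i,0,h-i.shape[0],0,0,cv2.BORDER_CONSTANT)
    cv2.imwrite(f"pics/crop_{n}.png",np.hstack([pad(crop),pad(f)])[:600,:800])
E
```

```text
== top bench z 0.3742863902882618
gauge 241 c [ 464.1 -180.8] size [87.  27.7] ang 0.6 zmed [56.9 62.  67.3]
plate 1178 c [ 497.1 -183.1] size [200.8  81.9] ang 3.5 zmed [ 6.9 11.9 17.3]
red 294 c [ 585.2 -176.1] size [100.4  46.5] ang 3.0 zmed [16.1 60.  97.9]
foot 624 c [473.5 200.5] size [122.3 150.8] ang 84.2 zmed [ 4.7 14.1 19.7]
face 1184 c [471.4 190.3] size [ 93.4 124.6] ang 83.9 zmed [ 53.6  78.2 102.1]
plane [469.65941126 195.32412848  77.71224369] [-0.39445767  0.0294831   0.91844101] tilt 0.4066752909348929 az 3.066987999705378 733
(468.80926513671875, 188.3695526123047) (87.85613250732422, 119.98878479003906) 84.32640838623047
== scene bench z 0.4608343941906696
gauge 252 c [ 468.1 -181.2] size [94.9 29.1] ang 0.4 zmed [50.1 61.3 67.2]
plate 643 c [ 494.  -176.7] size [210.   94.4] ang 3.5 zmed [ 6.5 12.1 17.8]
red 447 c [ 586.8 -177.4] size [103.   49.5] ang 7.8 zmed [15.8 60.  93.2]
foot 834 c [470.6 210.7] size [144.6 174.7] ang 82.5 zmed [ 6.3 13.9 19.4]
face 526 c [471.6 187. ] size [ 89.7 128.7] ang 81.3 zmed [ 55.2  81.4 103.8]
plane [473.97287099 195.87226815  79.1153136 ] [-0.3945619   0.03211323  0.91830804] tilt 0.40701133147031043 az 3.0603820748537496 395
(472.27874755859375, 194.72567749023438) (74.11856079101562, 129.591552734375) 83.39263153076172
```

View pics/crop_top.png

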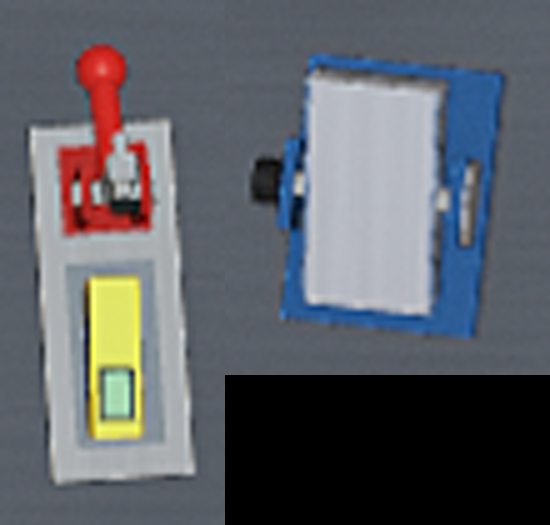

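```bash
cat >> h.py <<'E'
def tgt(z,yaw):  # tool rotation with tool z given and tool x heading yaw
    z=np.array(z,float);z/=np.linalg.norm(z);x=np.array([np.cos(yaw),np.sin(yaw),0]);x-=z*(x@z);x/=np.linalg.norm(x)
    return np.column_stack([x,np.cross(z,x),z])
def plan(p,Rt,o=None):
    o=o or get_obs();R0=rot(o["orientation"]);p0=np.array(o["ee_pos"])
    print("t",round(float(o["t"]),2),"p",np.round(p0,1),"turn/45deg (tool)",np.round(R.from_matrix(R0.T@Rt).as_rotvec()/(np.pi/4),3),
     "shift before turn",np.round(R0.T@(np.array(p)-p0)/100,3),"after turn",np.round(Rt.T@(np.array(p)-p0)/100,3))
E
python3 - <<'E'
from h import *
import pickle
yaw=-0.085;t=0.4068
fx_=np.array([np.cos(yaw)*np.cos(t),np.sin(yaw)*np.cos(t),np.sin(t)]);fy=np.array([-np.sin(yaw),np.cos(yaw),0]);n=np.cross(fx_,fy)
for nm,fx in(("top",(slice(225,300),slice(180,245))),("scene",(slice(175,240),slice(350,415)))):
    d=pickle.load(open(nm+".pkl","rb"));W=cloud(d);hsv=cv2.cvtColor(d["image"],cv2.COLOR_BGR2HSV).astype(int)
    m=np.zeros((480,640),bool);m[fx]=1;m&=(hsv[...,1]<45)&(hsv[...,2]>110)&(W[...,2]>40)
    m=cv2.morphologyEx(m.astype(np.uint8),cv2.MORPH_OPEN,np.ones((3,3)))>0
    P=W[m];c,nn,P=plane(P[np.isfinite(P).all(1)]);P=P[np.abs((P-c)@nn)<2.5]
    q=(P-c)@np.column_stack([fx_,fy,n])
    lo,hi=np.percentile(q[:,:2],1,axis=0),np.percentile(q[:,:2],99,axis=0)
    print(nm,"tilt",np.arccos(nn[2]),"az-pi",np.arctan2(nn[1],nn[0])-np.pi,"size",hi-lo,"centre",c+(lo+hi)[0]/2*fx_+(lo+hi)[1]/2*fy)
a=.06
plan([467+130*np.cos(a),-185+135*np.sin(a),230],tgt([0,0,-1],a))
E
```

```text
top tilt 0.409940063151497 az-pi -0.11852578787907442 size [127.74958576  64.70841805] centre [469.24949232 194.42113391  77.89218723]
scene tilt 0.40508452300641323 az-pi -0.11506170859500386 size [131.03017173  69.81695859] centre [472.76350746 195.11998341  78.7770567 ]
t 0.1 p [ 185.1 -596.4  222. ] turn/45deg (tool) [-0.002  0.     0.307] shift before turn [ 5.175 -2.787 -0.076] after turn [ 4.361 -3.941 -0.08 ]
```

>>> jog_arm(commands=[[-1,[0,0,0],[0,0,0.155]],[-1,[0,0,0],[0,0,0.152]],[-1,[0.33,-0.3,-0.006],[0,0,0]],[-1,[0.33,-0.3,-0.006],[0,0,0]],[-1,[0.33,-0.3,-0.006],[0,0,0]],[-1,[0.33,-0.3,-0.006],[0,0,0]],[-1,[0.33,-0.3,-0.006],[0,0,0]],[-1,[0.33,-0.3,-0.006],[0,0,0]],[-1,[0.33,-0.3,-0.006],[0,0,0]],[-1,[0.33,-0.3,-0.006],[0,0,0]]])

```text
t: 1.1
ee_pos: [435.3, -340.0, 227.3]
orientation: [-3.14, -0.094, 0.001]
ft_force: [0.5, 0.5, 0.4]
width: 11.5
grasp_force: 0.0
```

>>> jog_arm(commands=[[-1,[0.33,-0.3,-0.006],[0,0,0]],[-1,[0.33,-0.3,-0.006],[0,0,0]],[-1,[0.33,-0.3,-0.006],[0,0,0]],[-1,[0.33,-0.3,-0.006],[0,0,0]],[-1,[0.33,-0.3,-0.006],[0,0,0]],[-1,[0,0,0],[0,0,0]],[-1,[0,0,0],[0,0,0]]])

```text
t: 1.8
ee_pos: [590.1, -181.2, 229.8]
orientation: [-3.14, -0.097, 0.002]
ft_force: [0.3, -0.4, -1.3]
width: 0.5
grasp_force: 0.0
```

```bash
python3 - <<'E'
from h import *
a=.06
plan([467+130*np.cos(a),-185+130*np.sin(a),118],tgt([0,0,-1],a))
E
```

```text
t 1.8 p [ 590.1 -181.2  229.8] turn/45deg (tool) [-0.     0.002  0.002] shift before turn [ 0.071 -0.036  1.118] after turn [ 0.069 -0.036  1.118]
```

>>> jog_arm(commands=[[-1,[0.07,-0.04,0.28],[0,0,0]],[-1,[0,0,0.28],[0,0,0]],[-1,[0,0,0.28],[0,0,0]],[-1,[0,0,0.28],[0,0,0]],[-1,[-0.1,0,0],[0,0,0]],[-1,[-0.1,0,0],[0,0,0]],[-1,[-0.1,0,0],[0,0,0]],[-1,[-0.1,0,0],[0,0,0]]])

```text
t: 2.6
ee_pos: [558.3, -181.0, 120.7]
orientation: [3.139, 0.092, 0.009]
ft_force: [5.9, 0.2, -2.4]
width: 0.1
grasp_force: 2.4
```

```bash
python3 - <<'E'
from h import *
d=get_image("scene");cv2.imwrite("pics/s1.png",cv2.resize(d["image"][140:320,200:420],None,fx=3.3,fy=3.3,interpolation=cv2.INTER_CUBIC))
E
```

```text
(no output)
```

View pics/s1.png

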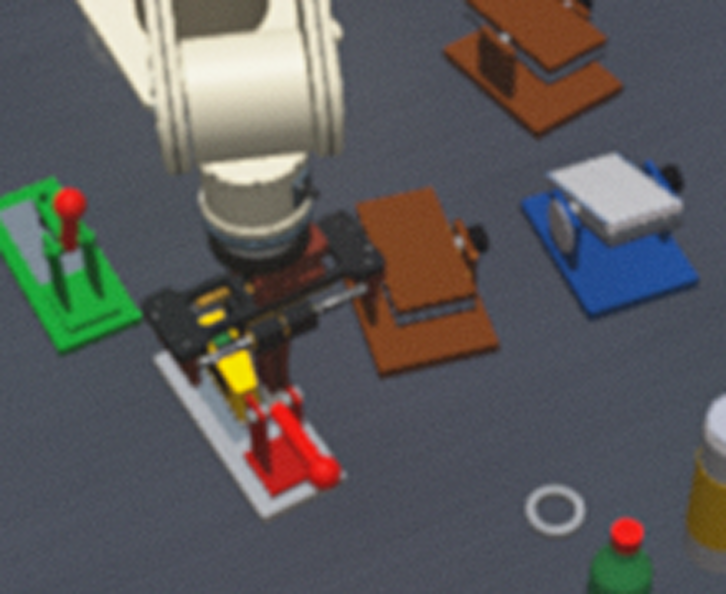

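The handle's red ball is at (325,470) in the crop. The shut fingers sit behind the arm at about 6 N, so the clamp is being pushed. I'll carry on.

>>> jog_arm(commands=[[-1,[-0.08,0,0],[0,0,0]],[-1,[-0.08,0,0],[0,0,0]],[-1,[-0.08,0,0],[0,0,0]],[-1,[-0.08,0,0],[0,0,0]]])

```text
t: 3.05
ee_pos: [523.8, -181.9, 118.6]
orientation: [-3.14, -0.094, 0.001]
ft_force: [0.9, -0.2, 0.6]
width: 0.5
grasp_force: 0.3
```

>>> jog_arm(commands=[[-1,[-0.08,0,0],[0,0,0]],[-1,[-0.05,0,0],[0,0,0]],[-1,[0,0,0],[0,0,0]],[-1,[0,0,0],[0,0,0]],[-1,[0,0,0],[0,0,0]]])

```text
t: 3.55
ee_pos: [512.3, -182.7, 118.4]
orientation: [-3.14, -0.094, -0.0]
ft_force: [-0.3, -0.2, 0.3]
width: 0.7
grasp_force: 0.0
```

```bash
python3 - <<'E'
from h import *
d=get_image("scene");cv2.imwrite("pics/s2.png",cv2.resize(d["image"][180:320,210:330],None,fx=4,fy=4,interpolation=cv2.INTER_CUBIC))
W=cloud(d);hsv=cv2.cvtColor(d["image"],cv2.COLOR_BGR2HSV).astype(int)
m=((hsv[...,0]<8)|(hsv[...,0]>172))&(hsv[...,1]>170)&(abs(W[...,0]-590)<70)&(abs(W[...,1]+178)<40)
P=W[m];i=P[:,2]>np.nanmax(P[:,2])-25;print(len(P),np.nanmax(P,0),P[i].mean(0))
E
```

```text
395 [ 613.33416569 -154.62509503  171.2833692 ] [ 602.56438331 -179.13632331  160.04138749]
```

View pics/s2.png

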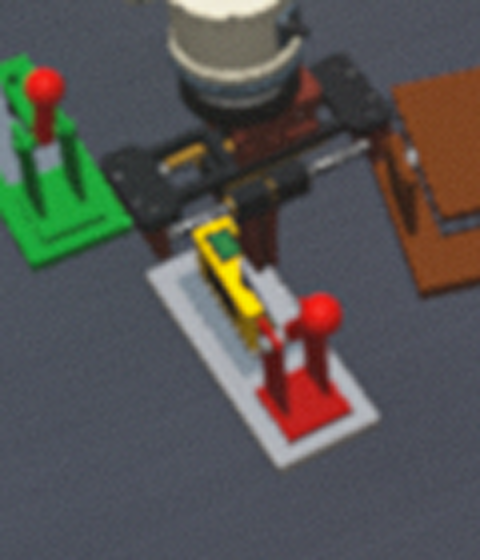

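The ball's top is at z≈171 and the arm lies on the gauge, at (265,330) in the crop, so the clamp is closed. I'll hold briefly, then push the handle back.

>>> jog_arm(commands=[[-1,[0,0,0],[0,0,0]],[-1,[0,0,0],[0,0,0]],[-1,[0,0,0],[0,0,0]],[-1,[0.15,0,0],[0,0,0]],[-1,[0.12,0,0],[0,0,0]],[-1,[0.08,0,0],[0,0,0]],[-1,[0.08,0,0],[0,0,0]],[-1,[0.08,0,0],[0,0,0]]])

```text
t: 4.4
ee_pos: [561.3, -179.3, 117.5]
orientation: [-3.139, -0.094, 0.007]
ft_force: [-5.1, -1.1, -0.6]
width: 0.2
grasp_force: 1.9
```

>>> jog_arm(commands=[[-1,[0.08,0,0],[0,0,0]],[-1,[0.08,0,0],[0,0,0]],[-1,[0.08,0,0],[0,0,0]],[-1,[0.08,0,0],[0,0,0]],[-1,[0.05,0,0.05],[0,0,0]],[-1,[0.04,0,0.08],[0,0,0]],[-1,[0,0,0],[0,0,0]],[-1,[0,0,0],[0,0,0]]])

```text
t: 5.2
ee_pos: [603.6, -177.0, 104.8]
orientation: [-3.14, -0.094, 0.002]
ft_force: [0.8, -0.1, 0.2]
width: 0.4
grasp_force: 0.0
```

```bash
python3 - <<'E'
from h import *
d=get_image("scene");cv2.imwrite("pics/s3.png",cv2.resize(d["image"][180:320,210:330],None,fx=4,fy=4,interpolation=cv2.INTER_CUBIC))
W=cloud(d);hsv=cv2.cvtColor(d["image"],cv2.COLOR_BGR2HSV).astype(int)
m=((hsv[...,0]<8)|(hsv[...,0]>172))&(hsv[...,1]>170)&(abs(W[...,0]-590)<80)&(abs(W[...,1]+178)<40)
P=W[m];P=P[P[:,0]>np.nanmax(P[:,0])-25];print(len(P),P.max(0),P.mean(0))
m=(hsv[...,0]>20)&(hsv[...,0]<35)&(hsv[...,1]>120)&(W[...,2]>55)&(W[...,2]<70)&(abs(W[...,0]-467)<70)&(abs(W[...,1]+181)<40)
rect(W,m,"gauge")
E
```

```text
75 [ 647.97627261 -163.52392086  203.33616334] [ 636.33625566 -178.14712848  105.66422092]
gauge 78 c [ 458.8 -183. ] size [28.4 81.1] ang 87.6 zmed [56.8 62.3 66.4]
```

View pics/s3.png

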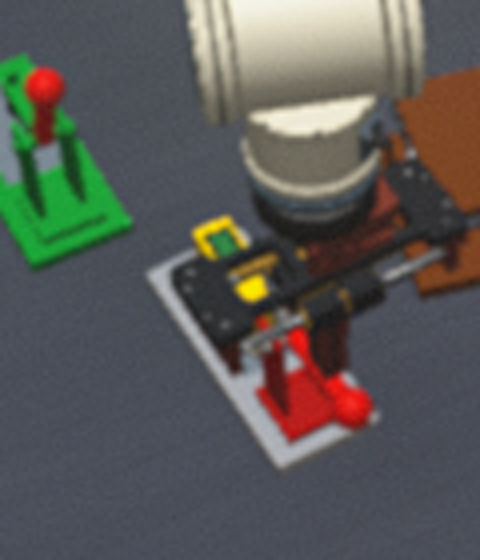

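The ball is at (350,405) in the crop. It was at about (344,436) when fully open, so the clamp is nearly open and may still be falling. I'll lift clear and check again.

>>> jog_arm(commands=[[-1,[0,0,0],[0,0,0]],[-1,[0,0,0],[0,0,0]],[-1,[0,0,-0.3],[0,0,0]],[-1,[0,0,-0.4],[0,0,0]],[-1,[0,0,-0.4],[0,0,0]],[1,[0,-0.4,-0.2],[0,0,0]],[1,[0,-0.45,0],[0,0,0]],[1,[0,-0.45,0],[0,0,0]],[1,[0,-0.45,0],[0,0,0]]])

```text
t: 6.15
ee_pos: [593.2, -1.1, 236.2]
orientation: [3.14, 0.093, 0.002]
ft_force: [-0.3, -0.3, -0.6]
width: 29.0
grasp_force: 0.0
```

```bash
python3 - <<'E'
from h import *
for n in("scene","top"):
    d=get_image(n)
    W=cloud(d);hsv=cv2.cvtColor(d["image"],cv2.COLOR_BGR2HSV).astype(int)
    m=((hsv[...,0]<8)|(hsv[...,0]>172))&(hsv[...,1]>170)&(abs(W[...,0]-590)<80)&(abs(W[...,1]+178)<40)
    P=W[m];P=P[P[:,0]>np.nanmax(P[:,0])-25];print(n,len(P),P.max(0),P.mean(0))
    m=(hsv[...,0]>20)&(hsv[...,0]<35)&(hsv[...,1]>120)&(W[...,2]>50)&(W[...,2]<72)&(abs(W[...,0]-467)<70)&(abs(W[...,1]+181)<40)
    if m.sum()>20: rect(W,m,"gauge")
    sl=(slice(180,320),slice(210,330)) if n=="scene" else (slice(190,310),slice(300,390))
    globals()[n]=cv2.resize(d["image"][sl],(0,0),fx=4,fy=4,interpolation=cv2.INTER_CUBIC)
top=cv2.copyMakeBorder(globals()["top"],0,80,0,0,cv2.BORDER_CONSTANT)
scene=globals()["scene"];print(top.shape,scene.shape)
cv2.imwrite("pics/s4.png",np.hstack([scene,top])[:,:800])
plan([465,-182.5,230],tgt([0,0,-1],0.01))
E
```

```text
scene 75 [ 636.59491165 -163.17779034   69.91762337] [ 625.98838786 -176.81561703   57.79290456]
gauge 248 c [ 467.4 -182. ] size [30.1 95.9] ang 89.9 zmed [54.5 61.8 66.4]
top 63 [ 636.85309736 -163.4379431    65.92628871] [ 622.95568974 -174.02129031   57.61708396]
gauge 241 c [ 464.1 -180.8] size [86.9 27.6] ang 0.6 zmed [57.  61.5 66.4]
(560, 360, 3) (560, 480, 3)
t 6.25 p [592.9   1.9 235.9] turn/45deg (tool) [-0.001 -0.     0.069] shift before turn [-1.394  1.758  0.056] after turn [-1.297  1.831  0.059]
```

View pics/s4.png

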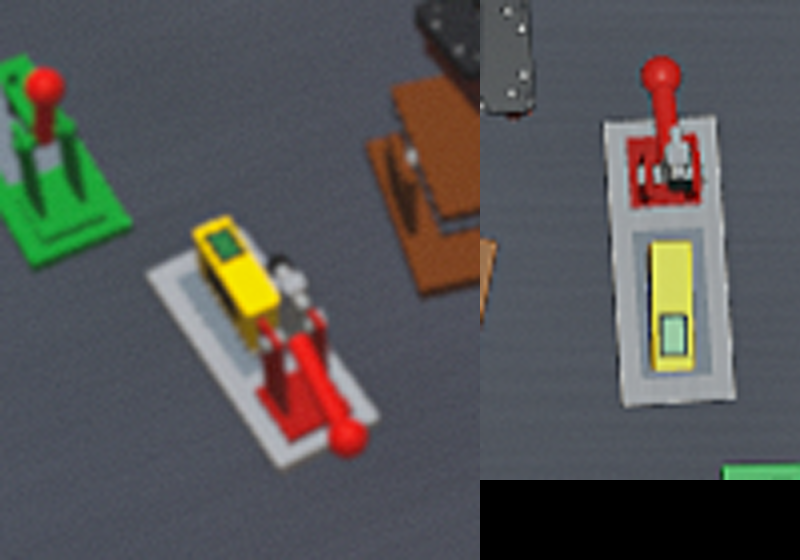

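The clamp is back open, with the ball at (347,437), and the gauge hasn't moved, at (235,270). Next I'll go over the gauge.

>>> jog_arm(commands=[[1,[0,0,0],[0,0,0.069]],[1,[-0.26,0.366,0],[0,0,0]],[1,[-0.26,0.366,0],[0,0,0]],[1,[-0.26,0.366,0],[0,0,0]],[1,[-0.26,0.366,0],[0,0,0]],[1,[-0.26,0.366,0],[0,0,0]],[1,[0,0,0.35],[0,0,0]],[1,[0,0,0.35],[0,0,0]],[1,[0,0,0.3],[0,0,0]],[1,[0,0,0],[0,0,0]]])

```text
t: 7.25
ee_pos: [461.7, -186.0, 132.5]
orientation: [-3.139, -0.007, 0.01]
ft_force: [-1.2, 0.6, 0.1]
width: 87.6
grasp_force: 0.0
```

```bash
python3 - <<'E'
from h import *
plan([465.5,-181.3,24],tgt([0,0,-1],0.007))
E
```

```text
t 7.25 p [ 461.7 -186.   132.5] turn/45deg (tool) [-0.003  0.008 -0.003] shift before turn [ 0.045 -0.045  1.085] after turn [ 0.039 -0.047  1.085]
```

>>> jog_arm(commands=[[1,[0.04,-0.045,0.2],[0,0,0]],[1,[0,0,0.25],[0,0,0]],[1,[0,0,0.25],[0,0,0]],[1,[0,0,0.2],[0,0,0]],[1,[0,0,0.18],[0,0,0]],[1,[0,0,0],[0,0,0]],[1,[0,0,0],[0,0,0]]])

```text
t: 7.95
ee_pos: [469.2, -182.2, 28.6]
orientation: [3.141, 0.009, 0.001]
ft_force: [0.2, 0.1, 0.1]
width: 88.2
grasp_force: 0.0
```

```bash
python3 - <<'E'
from h import *
plan([465.5,-181.3,24],tgt([0,0,-1],0.007))
E
```

```text
t 7.95 p [ 469.2 -182.2   28.6] turn/45deg (tool) [ 0.001 -0.001 -0.002] shift before turn [-0.037 -0.009  0.046] after turn [-0.037 -0.01   0.046]
```

>>> jog_arm(commands=[[1,[-0.037,-0.01,0.04],[0,0,0]],[1,[0,0,0],[0,0,0]],[-1,[0,0,0],[0,0,0]],[-1,[0,0,0],[0,0,0]],[-1,[0,0,0],[0,0,0]],[-1,[0,0,0],[0,0,0]],[-1,[0,0,0],[0,0,0]],[-1,[0,0,0],[0,0,0]],[-1,[0,0,0],[0,0,0]],[-1,[0,0,0],[0,0,0]]])

```text
t: 8.95
ee_pos: [464.8, -180.8, 23.5]
orientation: [3.142, 0.009, 0.0]
ft_force: [1.4, -0.3, -1.2]
width: 27.9
grasp_force: 30.0
```

>>> jog_arm(commands=[[-1,[0,0,-0.1],[0,0,0]],[-1,[0,0,-0.3],[0,0,0]],[-1,[0,0,-0.45],[0,0,0]],[-1,[0,0,-0.45],[0,0,0]],[-1,[0,0,-0.45],[0,0,0]],[-1,[0,0,-0.3],[0,0,0]],[-1,[0,0,0],[0,0,0]],[-1,[0,0,0],[0,0,0]]])

```text
t: 9.75
ee_pos: [464.6, -180.6, 229.0]
orientation: [3.141, 0.009, 0.002]
ft_force: [-0.2, 0.2, -1.6]
width: 27.6
grasp_force: 30.0
```

```bash
cat >> h.py <<'E'
FC=np.array([471,195,78.3]);FT=.407;FY=-.10
FN=np.array([-np.cos(FY)*np.sin(FT),-np.sin(FY)*np.sin(FT),np.cos(FT)])
E
python3 - <<'E'
from h import *
plan(FC+70*FN,tgt(-FN,FY))
E
```

```text
t 9.75 p [ 464.6 -180.6  229. ] turn/45deg (tool) [-0.027  0.516  0.133] shift before turn [-0.192 -3.785  0.863] after turn [-0.882 -3.744  0.561]
```

>>> jog_arm(commands=[[-1,[-0.02,-0.2,0],[0,0,0]],[-1,[-0.02,-0.42,0],[0,0,0]],[-1,[-0.02,-0.42,0],[0,0,0]],[-1,[-0.02,-0.42,0],[0,0,0]],[-1,[-0.02,-0.42,0],[0,0,0]],[-1,[-0.02,-0.42,0],[0,0,0]],[-1,[-0.02,-0.42,0],[0,0,0]],[-1,[-0.02,-0.42,0],[0,0,0]],[-1,[-0.02,-0.4,0],[0,0,0]],[-1,[-0.02,-0.25,0],[0,0,0]]])

```text
t: 10.75
ee_pos: [441.0, 200.1, 226.5]
orientation: [3.14, 0.011, -0.006]
ft_force: [0.3, 0.7, -1.3]
width: 27.8
grasp_force: 30.0
```

>>> jog_arm(commands=[[-1,[0,0,0],[-0.007,0.129,0.033]],[-1,[0,0,0],[-0.007,0.129,0.033]],[-1,[0,0,0],[-0.007,0.129,0.033]],[-1,[0,0,0],[-0.007,0.129,0.033]],[-1,[0,0,0],[0,0,0]],[-1,[0,0,0],[0,0,0]],[-1,[0,0,0],[0,0,0]]])

```text
t: 11.45
ee_pos: [443.2, 198.3, 228.2]
orientation: [3.054, -0.158, 0.625]
ft_force: [0.2, 0.5, -0.9]
width: 27.8
grasp_force: 30.0
```

```bash
python3 - <<'E'
from h import *
plan(FC+70*FN,tgt(-FN,FY))
E
```

```text
t 11.45 p [443.2 198.3 228.2] turn/45deg (tool) [ 0.001  0.004 -0.004] shift before turn [-0.333  0.005  0.789] after turn [-0.336  0.005  0.787]
```

>>> jog_arm(commands=[[-1,[-0.11,0,0.2],[0,0,0]],[-1,[-0.11,0,0.3],[0,0,0]],[-1,[-0.11,0,0.29],[0,0,0]],[-1,[0,0,0.2],[0,0,0]],[-1,[0,0,0.15],[0,0,0]],[-1,[0,0,0],[0,0,0]],[-1,[0,0,0],[0,0,0]],[-1,[0,0,0],[0,0,0]]])

```text
t: 12.25
ee_pos: [467.4, 183.6, 125.8]
orientation: [-3.08, 0.124, -0.573]
ft_force: [0.2, 0.3, -1.3]
width: 27.7
grasp_force: 30.0
```

```bash
python3 - <<'E'
from h import *
plan(FC+30*FN,tgt(-FN,FY))
o=get_obs();T=rot(o["orientation"]);p=np.array(o["ee_pos"]);print("ft",o["ft_force"],"tool z",T[:,2],-FN)
fx=np.cross([0,1,0],FN)
d=get_image("scene");W=cloud(d);hsv=cv2.cvtColor(d["image"],cv2.COLOR_BGR2HSV).astype(int)
m=(hsv[...,0]>20)&(hsv[...,0]<35)&(hsv[...,1]>120)&(np.linalg.norm(W-p,axis=2)<70)
Q=(W[m]-p)@T;print(m.sum(),"gauge pts in tool frame",np.percentile(Q,[2,50,98],axis=0).round(1))
cv2.imwrite("pics/s5.png",cv2.resize(d["image"][130:260,320:450],None,fx=4.5,fy=4.5,interpolation=cv2.INTER_CUBIC))
E
```

```text
t 12.25 p [467.4 183.6 125.8] turn/45deg (tool) [-0.036  0.052  0.018] shift before turn [-0.158 -0.115  0.156] after turn [-0.165 -0.117  0.146]
ft [ 0.2085144   0.33230278 -1.34020012] tool z [ 0.35902817 -0.00813825 -0.93329124] [ 0.39387854 -0.03951967 -0.91831252]
265 gauge pts in tool frame [[-20.4 -15.6 -44.7]
 [ 38.5   1.8 -30.9]
 [ 49.6  14.8   0.7]]
```

View pics/s5.png

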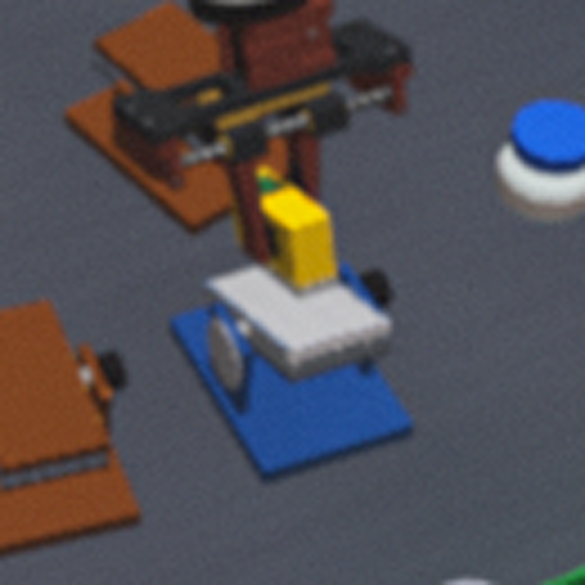

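The gauge hovers over the face, with the gauge at (300,230) and the face at (300,320) in the crop. The pose has drifted a little, so I'll check the joints and correct it.

```bash
python3 - <<'E'
from h import *
o=get_obs();print(np.round(o["qpos"],3),np.round(o["qvel"],3))
plan(FC+30*FN,tgt(-FN,FY))
E
```

```text
[ 0.452  0.31   2.186 -0.492  0.355  2.54 ] [ 0.004 -0.005  0.005 -0.004 -0.004 -0.001]
t 12.3 p [467.3 183.7 125.9] turn/45deg (tool) [-0.036  0.051  0.018] shift before turn [-0.157 -0.114  0.157] after turn [-0.165 -0.116  0.148]
```

Joint 6 is at its limit of 2.54. A half turn about the tool axis gives the same hold, so I'll raise the gauge and turn joint 6 back.

>>> jog_arm(commands=[[-1,[0,0,-0.3],[0,0,0]],[-1,[0,0,-0.3],[0,0,-0.1]],[-1,[0,0,0],[0,0,-0.19]],[-1,[0,0,0],[0,0,-0.19]],[-1,[0,0,0],[0,0,-0.19]],[-1,[0,0,0],[0,0,-0.19]],[-1,[0,0,0],[0,0,-0.19]],[-1,[0,0,0],[0,0,-0.19]],[-1,[0,0,0],[0,0,-0.19]],[-1,[0,0,0],[0,0,-0.19]]])

```text
t: 13.3
ee_pos: [445.4, 184.4, 182.1]
orientation: [2.39, 1.634, 0.438]
ft_force: [-0.4, -0.5, -0.6]
width: 28.1
grasp_force: 30.0
```

>>> jog_arm(commands=[[-1,[0,0,0],[0,0,-0.19]],[-1,[0,0,0],[0,0,-0.19]],[-1,[0,0,0],[0,0,-0.19]],[-1,[0,0,0],[0,0,-0.19]],[-1,[0,0,0],[0,0,-0.19]],[-1,[0,0,0],[0,0,-0.19]],[-1,[0,0,0],[0,0,-0.19]],[-1,[0,0,0],[0,0,-0.19]],[-1,[0,0,0],[0,0,-0.19]],[-1,[0,0,0],[0,0,-0.19]]])

```text
t: 14.3
ee_pos: [445.3, 184.3, 182.0]
orientation: [0.62, 2.71, 0.105]
ft_force: [0.2, -0.1, -1.3]
width: 27.4
grasp_force: 30.0
```

```bash
python3 - <<'E'
from h import *
print(np.round(get_obs()["qpos"],3))
plan(FC+60*FN,tgt(-FN,FY+np.pi))
E
```

```text
[ 0.478  0.166  2.187 -0.373  0.491 -0.339]
t 14.3 p [445.3 184.3 182. ] turn/45deg (tool) [ 0.027 -0.057 -0.453] shift before turn [0.198 0.053 0.46 ] after turn [0.186 0.132 0.45 ]
```

>>> jog_arm(commands=[[-1,[0,0,0],[0.01,-0.02,-0.155]],[-1,[0,0,0],[0.01,-0.02,-0.15]],[-1,[0,0,0],[0.007,-0.017,-0.15]],[-1,[0.09,0.065,0.1],[0,0,0]],[-1,[0.095,0.065,0.15],[0,0,0]],[-1,[0,0,0.2],[0,0,0]],[-1,[0,0,0],[0,0,0]],[-1,[0,0,0],[0,0,0]],[-1,[0,0,0],[0,0,0]]])

```text
t: 15.2
ee_pos: [447.8, 197.1, 133.6]
orientation: [0.143, 2.732, -0.028]
ft_force: [-0.4, 0.2, -1.4]
width: 28.2
grasp_force: 30.0
```

```bash
python3 - <<'E'
from h import *
print(np.round(get_obs()["qpos"],3))
plan(FC+30*FN,tgt(-FN,FY+np.pi))
E
```

```text
[ 0.541  0.286  2.213 -0.673  0.39  -0.33 ]
t 15.2 p [447.8 197.1 133.6] turn/45deg (tool) [-0.001 -0.    -0.006] shift before turn [0.005 0.002 0.3  ] after turn [0.005 0.002 0.3  ]
```

>>> jog_arm(commands=[[-1,[0.003,0.002,0.15],[0,0,0]],[-1,[0.002,0,0.15],[0,0,0]],[-1,[0,0,0.1],[0,0,0]],[-1,[0,0,0.04],[0,0,0]],[-1,[0,0,0],[0,0,0]],[-1,[0,0,0],[0,0,0]],[-1,[0,0,0],[0,0,0]]])

```text
t: 15.9
ee_pos: [464.5, 195.5, 92.6]
orientation: [0.143, 2.732, -0.028]
ft_force: [-0.9, 0.5, -0.7]
width: 28.2
grasp_force: 30.0
```

```bash
cat > chk.py <<'E'
from h import *
F=[]
o=get_obs();p=np.array(o["ee_pos"]);T=rot(o["orientation"])
print("normal height",(p-FC)@FN,"F.n",np.array(o["ft_force"])@FN,"moment",np.round(o["moment"],3),"grip",o["grasp_force"])
plan(FC+11.5*FN,tgt(-FN,FY+np.pi))
E
python3 chk.py; python3 - <<'E'
from h import *
o=get_obs();T=rot(o["orientation"]);p=np.array(o["ee_pos"])
d=get_image("scene");W=cloud(d);hsv=cv2.cvtColor(d["image"],cv2.COLOR_BGR2HSV).astype(int)
m=(hsv[...,0]>20)&(hsv[...,0]<35)&(hsv[...,1]>120)&(np.linalg.norm(W-p,axis=2)<70)
Q=(W[m]-p)@T;print(m.sum(),"gauge in tool",np.percentile(Q,[2,50,98],axis=0).round(1))
cv2.imwrite("pics/s6.png",cv2.resize(d["image"][150:240,340:430],None,fx=6,fy=6,interpolation=cv2.INTER_CUBIC))
E
```

```text
normal height 15.731246116232324 F.n -0.22044379241704823 moment [0.073 0.189 0.012] grip 29.989399015903473
t 15.9 p [464.5 195.5  92.6] turn/45deg (tool) [-0.001 -0.001 -0.006] shift before turn [-0.003  0.001  0.042] after turn [-0.003  0.001  0.042]
237 gauge in tool [[-48.7 -14.9 -44.3]
 [-36.3  -2.4 -28.7]
 [ 29.9  14.8   0.9]]
```

View pics/s6.png

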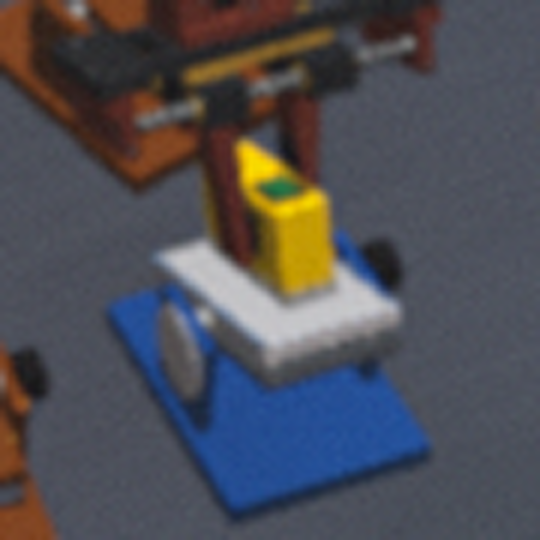

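The gauge is about 4 mm off the face, with its uphill end at (310,290). I'll check the centring against the face edges in this same view.

```bash
python3 - <<'E'
from h import *
o=get_obs();p=np.array(o["ee_pos"])
T=tgt(-FN,FY);B=np.column_stack([T[:,0],-T[:,1],FN])
for n in("scene","top"):
    d=get_image(n);W=cloud(d);hsv=cv2.cvtColor(d["image"],cv2.COLOR_BGR2HSV).astype(int)
    q=(W-FC)@B
    near=(abs(q[...,0])<80)&(abs(q[...,1])<50)
    m=near&(abs(q[...,2])<4)&(hsv[...,1]<50)&(hsv[...,2]>110)
    f=q[m];print(n,m.sum(),"face x",np.percentile(f[:,0],[1,99]).round(1),"y",np.percentile(f[:,1],[1,99]).round(1),"z",np.median(f[:,2]).round(2))
    # y edges at uphill strip, x edge
    A=np.c_[f[:,0],f[:,1],np.ones(len(f))];print(" plane slope",np.linalg.lstsq(A,f[:,2],rcond=None)[0].round(4))
    m=near&(hsv[...,0]>20)&(hsv[...,0]<35)&(hsv[...,1]>120)&(q[...,2]>2)&(q[...,2]<70)
    g=q[m];print(" gauge",m.sum(),"x",np.percentile(g[:,0],[1,99]).round(1),"y",np.percentile(g[:,1],[1,99]).round(1),"z",np.percentile(g[:,2],[1,99]).round(1))
print("tcp in face",((p-FC)@B).round(1))
E
```

```text
scene 287 face x [-63.5  68.6] y [-36.2  34.9] z -0.4
 plane slope [ 0.003  -0.0079 -0.5141]
 gauge 234 x [-35.7  50.6] y [-15.2  16. ] z [13.4 63.5]
top 381 face x [-65.   63.1] y [-35.5  32.6] z 0.15
 plane slope [ 0.0064 -0.0085 -0.0983]
 gauge 176 x [-11.4  41.6] y [-14.7  14.5] z [14.8 61.7]
tcp in face [-0.4 -0.1 15.7]
```

The gauge is centred to within about 3 mm, so I'll press on slowly.

>>> jog_arm(commands=[[-1,[0,0,0.02],[0,0,0]],[-1,[0,0,0.01],[0,0,0]],[-1,[0,0,0.01],[0,0,0]],[-1,[0,0,0],[0,0,0]],[-1,[0,0,0],[0,0,0]]])

```text
t: 16.55
ee_pos: [465.9, 195.1, 88.1]
orientation: [0.143, 2.733, -0.029]
ft_force: [0.2, 0.5, -0.8]
width: 27.9
grasp_force: 30.0
```

```bash
python3 chk.py
```

```text
normal height 11.053009877381578 F.n -0.8268998610377623 moment [0.094 0.069 0.018] grip 29.989543855190277
t 16.55 p [465.9 195.1  88.1] turn/45deg (tool) [-0.002 -0.002 -0.005] shift before turn [-0.008  0.004 -0.004] after turn [-0.008  0.004 -0.004]
```

Not in contact yet, so I'll step further.

>>> jog_arm(commands=[[-1,[0,0,0.01],[0,0,0]],[-1,[0,0,0],[0,0,0]],[-1,[0,0,0],[0,0,0]]])

```text
t: 16.85
ee_pos: [466.2, 195.1, 87.4]
orientation: [0.143, 2.733, -0.029]
ft_force: [-1.9, -0.3, 1.6]
width: 27.6
grasp_force: 30.0
```

```bash
python3 chk.py
```

```text
normal height 10.2297113430336 F.n 2.217453400211003 moment [ 0.059  0.106 -0.031] grip 29.989986419677734
t 16.85 p [466.2 195.1  87.4] turn/45deg (tool) [-0.002 -0.002 -0.005] shift before turn [-0.008  0.004 -0.013] after turn [-0.008  0.004 -0.013]
```

>>> jog_arm(commands=[[-1,[0,0,0.01],[0,0,0]],[-1,[0,0,0],[0,0,0]],[-1,[0,0,0],[0,0,0]]])

```text
t: 17.15
ee_pos: [466.6, 195.1, 86.5]
orientation: [0.143, 2.733, -0.029]
ft_force: [-3.3, -0.7, 3.8]
width: 27.6
grasp_force: 30.0
```

```bash
python3 chk.py
```

```text
normal height 9.223786072765474 F.n 4.764892175480371 moment [ 0.021  0.121 -0.033] grip 29.990379810333252
t 17.15 p [466.6 195.1  86.5] turn/45deg (tool) [-0.002 -0.002 -0.005] shift before turn [-0.008  0.003 -0.023] after turn [-0.008  0.003 -0.023]
```

>>> jog_arm(commands=[[-1,[0,0,0.01],[0,0,0]],[-1,[0,0,0],[0,0,0]],[-1,[0,0,0],[0,0,0]],[-1,[0,0,0],[0,0,0]],[-1,[0,0,0],[0,0,0]]])

```text
t: 17.65
ee_pos: [467.0, 195.0, 85.5]
orientation: [0.143, 2.733, -0.029]
ft_force: [-5.3, -0.1, 6.1]
width: 28.0
grasp_force: 30.0
```

```bash
python3 chk.py && python3 - <<'E'
from h import *
o=get_obs();p=np.array(o["ee_pos"])
T=tgt(-FN,FY);B=np.column_stack([T[:,0],-T[:,1],FN])
for n in("scene","top"):
    d=get_image(n);W=cloud(d);hsv=cv2.cvtColor(d["image"],cv2.COLOR_BGR2HSV).astype(int)
    q=(W-FC)@B
    near=(abs(q[...,0])<80)&(abs(q[...,1])<50)
    m=near&(abs(q[...,2]+2)<5)&(hsv[...,1]<50)&(hsv[...,2]>110)
    f=q[m];print(n,m.sum(),"face x",np.percentile(f[:,0],[1,99]).round(1),"y",np.percentile(f[:,1],[1,99]).round(1),"z",np.median(f[:,2]).round(2))
    A=np.c_[f[:,0],f[:,1],np.ones(len(f))];print(" slope",np.linalg.lstsq(A,f[:,2],rcond=None)[0].round(4))
    m=near&(hsv[...,0]>20)&(hsv[...,0]<35)&(hsv[...,1]>120)&(q[...,2]>2)&(q[...,2]<70)
    g=q[m];print(" gauge x",np.percentile(g[:,0],[1,99]).round(1),"y",np.percentile(g[:,1],[1,99]).round(1))
    m=((hsv[...,0]<8)|(hsv[...,0]>172))&(hsv[...,1]>170)&(abs(W[...,0]-590)<80)&(abs(W[...,1]+178)<40)
    P=W[m];P=P[P[:,0]>np.nanmax(P[:,0])-25];print(" ball",P.mean(0).round(0))
E
```

```text
normal height 8.216044852227078 F.n 7.6891056110581 moment [-0.01   0.173 -0.078] grip 29.990765154361725
t 17.65 p [467.  195.   85.5] turn/45deg (tool) [-0.002 -0.002 -0.005] shift before turn [-0.008  0.004 -0.033] after turn [-0.008  0.004 -0.033]
scene 300 face x [-62.4  68.3] y [-39.1  34.7] z -2.75
 slope [ 1.2000e-03  5.7000e-03 -2.6072e+00]
 gauge x [-38.3  47. ] y [-15.1  15. ]
 ball [ 627. -177.   58.]
top 426 face x [-62.1  63.6] y [-42.1  37. ] z -2.01
 slope [ 0.0035 -0.0054 -2.1345]
 gauge x [-11.9  41.8] y [-14.9  20.3]
 ball [ 622. -174.   58.]
```

The push is about 8 N, the face has given straight by about 2.3 mm, the gauge is centred and the clamp is still open. I'll hand in now.

```bash
python3 -c "from workcell import close_job;print(close_job())"
```

```text
the job is handed in; nothing more can be done
None
```

I zeroed the gauge under the clamp, swung the clamp back open, and handed the job in at about 18 s with the gauge gripped on the middle of the sloped face, pushed on with about 8 N. The judge's verdict wasn't returned.

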